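Bar the picnic cool box shut and pull out its telescopic handle

TASK

Get the little wheeled cool box ready to go: first swing the steel bar across the lid, all the way home into its keeper. Then squeeze the button in the side of the black carrying handle, keep it squeezed and pull the handle straight up past its first stop to its second stop, where it is fully out. Finish while holding the handle up there (it is sprung and runs back if let go), and leave the mug, tin and jar beside the box where they stand.

Things in the scene. Friction and masses are not known exactly. Their poses are not given: they have to be found in the camera images.
- cool_box: small white insulated box on wheels with a grey lid, 182 x 222 mm, lid top 130 mm high; too heavy to move. Origin under the middle of the box on the worktop; x points from its front to its back (the handle is at the back), y to its left, z up. Its keeper, a steel C-shaped bracket open to the front, stands on the right-hand rim at (-50, -97) mm, up to 149 mm high.
- latch (a joint): the steel bar (208 x 14 x 7 mm, between 134 and 141 mm high) that turns level about an upright pivot on the left rim: 0 rad = lying across the lid along the box's y axis, home in the keeper (hard stop); grows as the bar swings out towards the box's front, 1.0 at most. Turned clockwise seen from above it opens, anticlockwise it closes. Stiff hinge (0.06 N m): it stays where it is left.
- latch_stud (a point): middle of the upright black finger stud on the bar, a pin 12 mm across that rises from the bar's top at 141 mm to 176 mm; this point is 160 mm high, 120 mm from the pivot axis. Can be pinched from above or pushed.
- latch_pivot (a point): point on the bar's pivot axis at the height of latch_stud's point; box frame (-50, 95, 160) mm.
- handle_grip (a point): middle of the black carrying grip, a bar 24 mm thick (box x), 118 mm long (box y), 22 mm high, on two upright steel tubes at 45 mm either side of its middle. Lowered, this point is 160 mm high with 19 mm of free space under the grip; fully out it is 300 mm high. Box frame (55, 0) mm.
- button_face (a point): middle of the outer face of the grey button (32 mm along the grip, 14 mm high) in the middle of the grip's front side; it stands 7 mm proud of the grip, so grip and button together are 31 mm thick. Pinching the grip front to back at its middle presses it.
- handle_button (a joint): button travel: 0 = out (handle locked down), 0.005 m = fully in, 2 mm still proud (about 5 N). The handle is free from 0.003 m on; the spring pushes the button out again.
- handle_upper (a joint): how far the upper tubes with the grip are drawn out of the lower tubes, 0 to 0.070 m; they come out first (about 3 to 5 N). Its end is the first stop.
- handle_lower (a joint): how far the lower tubes are drawn out of the box, 0 to 0.070 m; they follow after the first stop (about 9 to 11 N) and end at the second stop, 0.140 m of lift in all. Springs pull both back when the handle is let go, until the released button catches with the grip about 12 mm above its lowest place (squeeze it again to go on).
- dotted_mug: white dotted mug, 78 mm wide (114 with handle), 93 mm tall, standing left of the box; leave alone. Origin under its middle.
- fish_tin: low round tin, 86 mm across, 40 mm tall, right of the box; leave alone. Origin under its middle.
- red_jar: glass jar with a red lid, 65 mm across, 99 mm tall, right of the box near its back; leave alone. Origin under its middle.

How it is judged:
On the way, in this order (a step that is already met when the one before it is completed fails the run):
1. the bar lies home in its keeper (value of joint latch below 0.05 rad), for 0.2 s.
2. the button is squeezed in by the fingers (value of joint handle_button above 0.003 m and contact force between the fingers and handle_button above 1 N), for 0.1 s.
3. the handle is out to its second stop (value of joint each of handle_upper, handle_lower above 0.065 m), for 0.2 s.
At the end, for the whole second after the job is handed in: The bar is home in its keeper (within 0.05 rad), both stages of the handle are out to within 5 mm of their stops, and the fingers still hold the handle (over 3 N) with its button squeezed in (3 mm or more); mug, tin and jar stand within 30 mm of where they were (all of step 3 and value of joint latch below 0.05 rad and value of joint handle_button above 0.003 m and contact force between the fingers and handle_upper above 3 N and distance of each of dotted_mug, fish_tin, red_jar from where it was at the start of the episode below 0.03 m); the arm keeps its last pose, push and grip.
It fails at once if the handle is drawn out while the bar is not home in its keeper (value of joint handle_upper above 0.02 m and value of joint latch above 0.1 rad).
It fails at once if the mug, tin or jar is knocked away or over (distance of any of dotted_mug, fish_tin, red_jar from where it was at the start of the episode above 0.03 m or angle between any of dotted_mug, fish_tin, red_jar's own z axis and vertical above 0.5 rad).
It also fails if it takes over 48 s, if anything falls off the work surface, if the arm or the gripper's body presses on something with over 40 N, if the wrist force passes 120 N, or if a joint passes its speed limit or range.

ROBOT

A 6-joint arm with a two-finger parallel gripper is mounted at the origin on a cart in front of the work surface, level with it; the furniture and walls round the work are solid. World frame = base frame: x ahead of the robot, y to its left, z up, the work surface at z = 0. Lengths are in m, angles in rad, forces in N, time in s.
With the tool pointing down it reaches from about 0.275 to 0.875 m from the base axis. Payload 12.5 kg.
Tool frame: the origin (TCP) lies midway between the tips of the shut fingers; the grasp point (between the pads) lies 19 mm behind it (hold_point_z is the distance from the TCP to the grasp point, in m); z points along the fingers, y is the line along which they close (so a half turn about z gives the same grasp; the last joint's range is limited). The gripper opens to 85 mm and grips with 20 to 120 N. Pads are 22 mm wide; open, the fingers measure 114 mm over their backs; the gripper's body (76 mm by 85 mm) begins 54 mm behind the grasp point. The pads swing forward as they close: fully open they stand 13 mm farther back than shut.
Start: joints at [1.241, 0.351, 1.652, -0, 1.139, -0.085], TCP at [0.133, 0.534, 0.231] pointing down, gripper open.
Joint ranges: [-2.75, 2.75], [-0.79, 2.1], [0.01, 2.65], [-1.57, 4.71], [0.07, 3.14], [-2.87, 2.87]. Speed limits (rad/s): [2.22, 2.22, 2.79, 3.14, 3.14, 3.14].

INTERFACE

Orientations are given as [roll, pitch, yaw] about the fixed x, y, z axes, in that order (R = Rz(yaw) Ry(pitch) Rx(roll)).
In Python, from plant import * gives the robot as it stands.
- The arm moves only by the tool move_arm, never from a script. Its argument "rows" is a list of rows, each a list of 5 numbers: the closure, from 0 (fully open) to 1 (shut), then the shift along the world's x, y, z in m, then the turn about the world's z in rad. A call has 1 to 5 rows; each row shifts and turns the commanded pose from where the row before left it; what a row does not reach is not made up. A row lasts 1/10 s, in which the tool goes at most 50 mm and 8.59 degrees, less where a joint would pass 70% of its speed; a pose out of reach is approached as far as the arm can. A call is refused whole if a number of a shift passes 0.05 or a number of a turn 0.15, either way. A call with a gripper value outside its range is refused whole. The fingers move at their own pace and stop on an object; the grip force is fixed at half the most. Time passes only in rows, so rows that do not move let the fingers close. It gives the time, the measured TCP pose, the force, the opening and the grip force at its end, in the units of the state.
- read_state(): the state, without advancing time (a new reading comes with each control period).
- get_image(name): name is "side" or "top"; returns a dict with "image" (480x640x3 uint8, red, green, blue), "intrinsics" (3x3 intrinsics, pixels), "R" (3x3) and "t" (3): a world point X has camera coordinates R X + t. Camera axes: x right, y down, z forward; pixel columns grow to the right and rows downward; lengths in m; the calibration is good to about 2 mm. A picture is of the moment at which its call begins. There is no depth.
- close_job(): hands the job in; it is judged then, once.
The state is a dict: "t": time; "q": joint angles; "qd": joint speeds; "joint_efforts": joint torques, N m; "ee_pos": TCP position; "orientation": TCP orientation; "ft_force": force on the tool from outside, world axes, zero at the start; "moment": the same for the moment, N m; "opening": finger opening in m; "finger_force": force on a finger pad.
Only numpy, scipy, OpenCV 4.12 (cv2) and the standard library are available. Lean on these libraries where they do the work, as an engineer would, in place of code of your own. Each camera call takes 0.05 s, during which the arm holds its last target. There are 200 camera calls.

## Working session

There is one attempt and no reset: what is moved stays moved. The work goes in short steps, Python scripts to look and compute and a tool call to move; the robot and the scene stay as the last step left them, time stands still between calls to the robot, and variables do not carry over. Pictures are saved under pics/ and viewed, at most 10 in all, crops included, and the job is handed in when it is done.

Besides the shell and the picture viewer there is one more tool, called as name([rows], argument=value, ...), one row to a line, values as JSON. move_arm: Moves the arm, as the interface text tells. Its arguments: {"type":"object","properties":{"rows":{"type":"array","items":{"type":"array","items":{"type":"number"}}}},"required":["rows"]}

```bash
mkdir -p pics; cat > h.py <<'E'
from plant import *
import numpy as np, cv2
def snap(n,f):
    d=get_image(n); cv2.imwrite('pics/'+f+'.png',cv2.cvtColor(d['image'],cv2.COLOR_RGB2BGR))
    np.savez('pics/'+f+'.npz',K=d['intrinsics'],R=d['R'],t=d['t']); return d
def ray(f,p):
    d=np.load('pics/'+f+'.npz'); v=d['R'].T@np.linalg.inv(d['K'])@[p[0],p[1],1]
    return -d['R'].T@d['t'],v/np.linalg.norm(v)
def tri(f,p,g,q):
    a,u=ray(f,p);b,v=ray(g,q);s=np.linalg.lstsq(np.c_[u,-v],b-a,rcond=None)[0]
    x,y=a+s[0]*u,b+s[1]*v; return (x+y)/2,np.linalg.norm(x-y)
def onz(f,p,z):
    a,u=ray(f,p); return a+u*(z-a[2])/u[2]
def proj(f,X):
    d=np.load('pics/'+f+'.npz'); c=d['K']@(d['R']@np.array(X)+d['t']); return c[:2]/c[2]
E
python3 - <<'E'
from h import *
for n in('top','side'): snap(n,n+'0'); print(n,ray(n+'0',(320,240)))
print(read_state())
E
```

```text
top (array([0.43643222, 0.01541747, 1.33202856]), array([ 0.1623703 , -0.01135526, -0.98666455]))
side (array([ 0.50982977, -0.69142762,  0.53770022]), array([ 0.15421306,  0.85700471, -0.49169224]))
{'t': 0.1, 'q': array([ 1.24139652e+00,  3.51196596e-01,  1.65236654e+00,  1.48406228e-05,
        1.13908336e+00, -8.46049521e-02]), 'qd': array([ 0.00124975,  0.00235842, -0.00047161,  0.00168244, -0.00046159,
        0.00015427]), 'joint_efforts': array([ 3.88368335e-04, -5.06834757e+01, -2.91875428e+01, -1.06279892e-04,
        2.68987627e-03,  1.23381744e-05]), 'ee_pos': array([0.13317443, 0.53332718, 0.230802  ]), 'orientation': array([-3.14054371e+00, -1.02478576e-04,  2.89679153e+00]), 'ft_force': array([0.1009992 , 0.40964189, 0.14764037]), 'moment': array([ 0.0242722 , -0.03152752,  0.01171738]), 'finger_force': 0.0, 'opening': 0.08549974973622876}
```

View pics/top0.png

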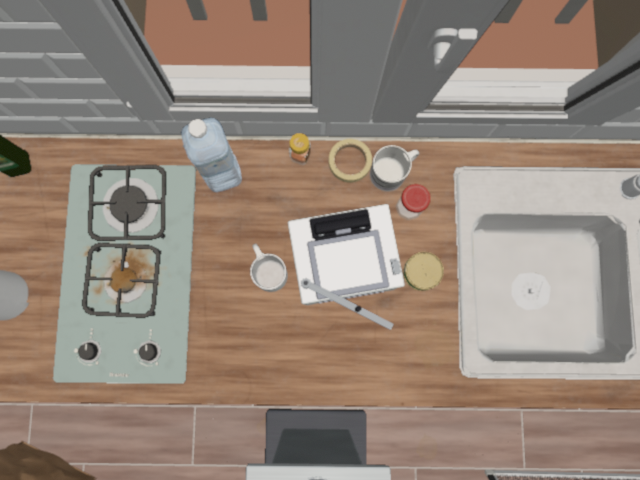

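View pics/side0.png

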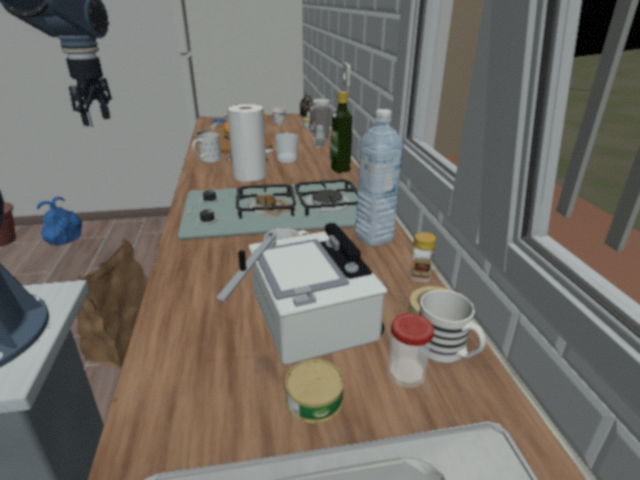

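The top view shows the box around (347,255), the bar's pivot near (306,284), the stud near (358,309), and the grip from (312,227) to (370,219). In the side view the stud is near (242,260) and the grip near (347,250). I'll enlarge both for exact pixels.

```bash
python3 - <<'E'
import cv2
a=cv2.imread('pics/top0.png')[195:335,280:450]; b=cv2.imread('pics/side0.png')[215:365,215:395]
cv2.imwrite('pics/tc.png',cv2.resize(a,None,fx=4,fy=4,interpolation=cv2.INTER_CUBIC))
cv2.imwrite('pics/sc.png',cv2.resize(b,None,fx=4,fy=4,interpolation=cv2.INTER_CUBIC))
E
```

```text
(no output)
```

View pics/tc.png

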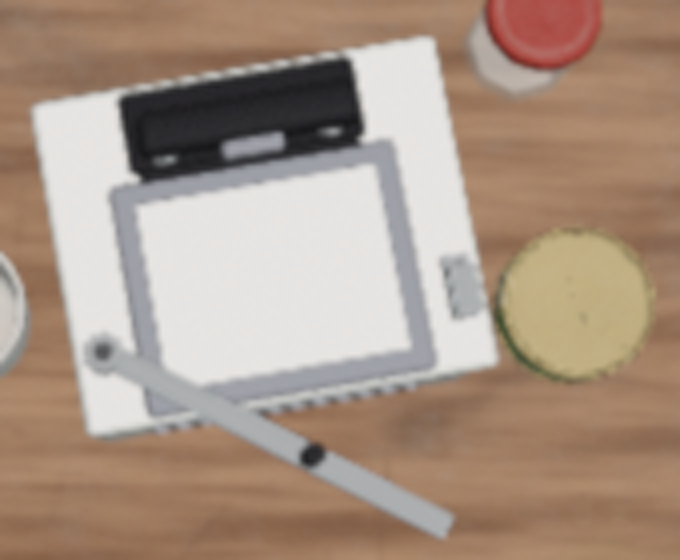

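View pics/sc.png

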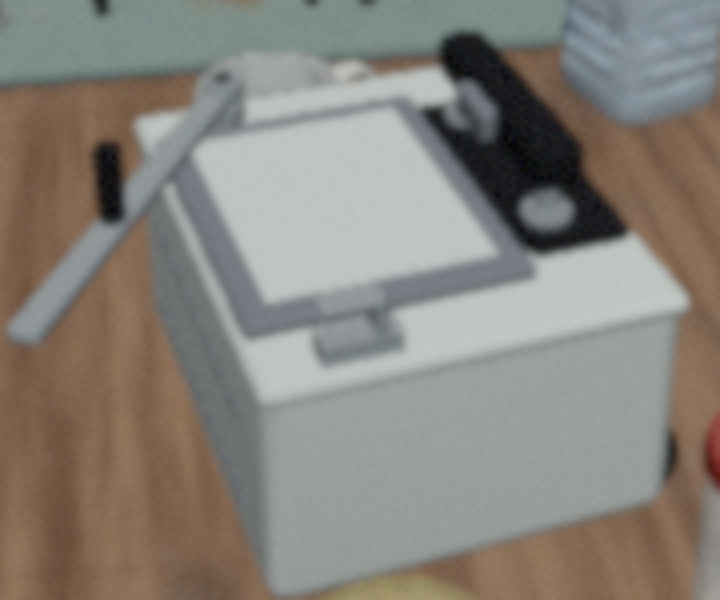

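```bash
cat > m.py <<'E'
from h import *
from scipy.optimize import least_squares
T=lambda x,y:(280+x/4,195+y/4); S=lambda x,y:(215+x/4,215+y/4)
tt=lambda p,q:tri('top0',T(*p),'side0',S(*q))
print('stud top',tt((317,447),(107,146)));print('stud base',tt((308,462),(112,218)))
print('button',tt((253,146),(480,110)))
print('FR',tt((498,365),(265,403)));print('BR',tt((435,38),(688,303)));print('FL',tt((88,435),(137,120)))
print('bar end',tt((445,528),(25,333)));print('pivot',tt((102,350),(222,77)))
obs=[('top0',T(33,105),(91,111,130)),('top0',T(435,38),(91,-111,130)),('top0',T(498,365),(-91,-111,130)),('top0',T(88,435),(-91,111,130)),
('side0',S(265,403),(-91,-111,130)),('side0',S(688,303),(91,-111,130)),('side0',S(137,120),(-91,111,130)),('top0',T(253,146),(36,0,160)),('side0',S(480,110),(36,0,160))]
def W(p,X):
    c,s=np.cos(p[2]),np.sin(p[2]); X=np.array(X)/1e3
    return np.array([p[0]+c*X[0]-s*X[1],p[1]+s*X[0]+c*X[1],X[2]])
f=lambda p:np.concatenate([proj(n,W(p,X))-q for n,q,X in obs])
r=least_squares(f,[.5,0,.15],loss='soft_l1');p=r.x
print('box',p,r.fun.reshape(-1,2).round(1).tolist())
print('grip',W(p,(55,0,160)),'pivot',W(p,(-50,95,160)),'keeper',W(p,(-50,-97,140)))
L=lambda a,h=160:W(p,(-50-120*np.sin(a),95-120*np.cos(a),h))
g=lambda a:np.concatenate([proj('top0',L(a[0],176))-T(317,447),proj('side0',L(a[0],160))-S(108,178)])
a=least_squares(g,[.5]);print('latch',a.x,a.fun,L(a.x[0]))
for k in(a.x[0],.4,.3,.2,.1,0,-.03): print(k,L(k))
E
python3 m.py
```

```text
stud top (array([ 0.49181644, -0.07800762,  0.17605016]), np.float64(0.0006739972636295844))
stud base (array([ 0.48843261, -0.07609605,  0.1400723 ]), np.float64(0.00602157970502728))
button (array([ 0.65018354, -0.04669112,  0.16007125]), np.float64(0.0047235083527023955))
FR (array([ 0.54138087, -0.17891498,  0.11877699]), np.float64(0.005688854408734719))
BR (array([ 0.7169101 , -0.14749555,  0.12131202]), np.float64(0.0028252501087974473))
FL (array([0.50152011, 0.03835639, 0.12029322]), np.float64(0.004874776854251139))
bar end (array([ 0.45501373, -0.14680823,  0.13801149]), np.float64(0.005080590986980623))
pivot (array([0.54347199, 0.03115086, 0.14403504]), np.float64(0.0030906168809180417))
box [ 0.60971291 -0.054799    0.18320021] [[-0.3, -2.1], [0.6, -2.7], [1.6, -1.3], [0.2, -0.7], [-2.7, -4.9], [1.0, -4.4], [-2.4, -4.0], [0.9, 1.3], [-4.0, 1.0]]
grip [ 0.66379252 -0.04477925  0.16      ] pivot [0.54324279 0.02950239 0.16      ] keeper [ 0.5782208  -0.15928463  0.14      ]
latch [0.63224977] [ 0.28494122  0.16949845 -0.08918454  0.70627813] [ 0.49114965 -0.07860082  0.16      ]
0.6322497650806183 [ 0.49114965 -0.07860082  0.16      ]
0.4 [ 0.51743014 -0.08768851  0.16      ]
0.3 [ 0.52925866 -0.08968001  0.16      ]
0.2 [ 0.54122691 -0.09048068  0.16      ]
0.1 [ 0.5532153  -0.09008251  0.16      ]
0 [ 0.56510405 -0.0884895   0.16      ]
-0.03 [ 0.56863344 -0.08778066  0.16      ]
```

```bash
sed -i "s/,130)/,120)/g" m.py; python3 m.py | tail -11
```

```text
pivot (array([0.54347199, 0.03115086, 0.14403504]), np.float64(0.0030906168809180417))
box [ 0.61075491 -0.05381309  0.18113614] [[-0.5, -1.8], [-0.4, -2.0], [0.3, -1.3], [-0.3, -1.0], [-2.0, -0.1], [0.9, 0.3], [-1.4, 0.2], [0.4, 0.8], [-3.5, 0.6]]
grip [ 0.66485509 -0.04390499  0.16      ] pivot [0.54445893 0.03062532 0.16      ] keeper [ 0.57904721 -0.1582335   0.14      ]
latch [0.63794327] [-0.47650282 -0.02875469  0.12954597  0.19335959] [ 0.49152875 -0.07707053  0.16      ]
0.6379432673984948 [ 0.49152875 -0.07707053  0.16      ]
0.4 [ 0.51840445 -0.08651205  0.16      ]
0.3 [ 0.53022884 -0.08852796  0.16      ]
0.2 [ 0.54219541 -0.08935333  0.16      ]
0.1 [ 0.55418459 -0.08897991  0.16      ]
0 [ 0.5660766  -0.08741144  0.16      ]
-0.03 [ 0.56960745 -0.0867099   0.16      ]
```

move_arm([
  [0.3,0.025,-0.044,0.01,-0.14],
  [0.6,0.025,-0.044,0.01,-0.14],
  [0.6,0.025,-0.044,0,-0.14],
  [0.6,0.025,-0.044,0,-0.14],
  [0.6,0.025,-0.044,0,-0.14],
])

```text
t: 0.6
ee_pos: [0.2562, 0.3161, 0.2506]
orientation: [3.142, 0.0, 2.192]
ft_force: [1.1, 0.9, -0.6]
opening: 0.0343
finger_force: 0.0
```

move_arm([
  [0.6,0.025,-0.044,0,-0.14],
  [0.6,0.025,-0.044,0,-0.14],
  [0.6,0.025,-0.044,0,-0.14],
  [0.6,0.025,-0.044,0,0],
  [0.6,0.025,-0.044,0,0],
])

```text
t: 1.1
ee_pos: [0.3798, 0.0985, 0.2508]
orientation: [3.141, -0.0, 1.776]
ft_force: [1.0, 1.2, 0.2]
opening: 0.0345
finger_force: 0.0
```

move_arm([
  [0.6,0.025,-0.044,0,0],
  [0.6,0.025,-0.044,0,0],
  [0.6,0.025,-0.044,0,0],
  [0.6,0.025,-0.04,0,0],
  [0.6,0,0,0,0],
])

```text
t: 1.6
ee_pos: [0.4802, -0.0738, 0.2502]
orientation: [3.141, 0.001, 1.773]
ft_force: [0.1, 0.5, -0.8]
opening: 0.0341
finger_force: 0.0
```

move_arm([
  [0.6,0.011,-0.003,0,-0.021],
  [0.6,0,0,-0.03,0],
  [0.6,0,0,-0.03,0],
  [0.6,0,0,-0.02,0],
  [0.6,0,0,0,0],
])

```text
t: 2.1
ee_pos: [0.4882, -0.0715, 0.1685]
orientation: [-3.137, -0.002, 1.756]
ft_force: [-0.4, 0.1, 1.3]
opening: 0.0343
finger_force: 0.0
```

```bash
python3 - <<'E'
from h import *
snap('top','top1');snap('side','side1')
a=cv2.imread('pics/top1.png')[195:335,280:450]; b=cv2.imread('pics/side1.png')[150:340,190:400]
cv2.imwrite('pics/c1.png',np.hstack([cv2.resize(x,(400,400*x.shape[0]//x.shape[1]))[:325] for x in(a,b)]))
E
```

```text
(no output)
```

View pics/c1.png

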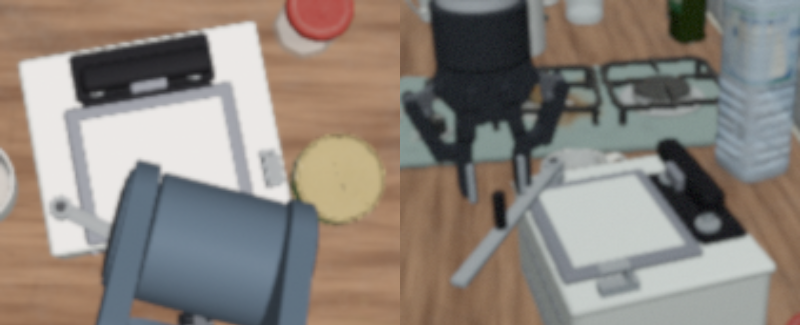

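Side view: the stud at crop (498,208) sits between the finger tips at columns 470 and 522, so the straddle is good. Next I lower the fingers and push along the arc.

move_arm([
  [0.6,0.003,-0.006,0,0],
  [0.6,0,0,-0.018,0],
  [0.6,0,0,0,0],
])

```text
t: 2.5
ee_pos: [0.4923, -0.0791, 0.1524]
orientation: [-3.141, -0.0, 1.756]
ft_force: [-0.1, 0.0, 1.0]
opening: 0.0344
finger_force: 0.0
```

move_arm([
  [0.6,0.012,-0.003,0,0],
  [0.6,0.012,-0.003,0,0],
  [0.6,0.012,-0.002,0,0],
  [0.6,0.012,-0.001,0,0],
  [0.6,0,0,0,0],
])

```text
t: 3.0
ee_pos: [0.5418, -0.0883, 0.1539]
orientation: [3.14, 0.001, 1.756]
ft_force: [0.7, -0.2, -0.2]
opening: 0.034
finger_force: 0.0
```

move_arm([
  [0.6,0.01,0,0,0],
  [0.6,0.01,0,0,0],
  [0.6,0.008,0.001,0,0],
  [0.6,0.004,0,0,0],
  [0.6,0,0,0,0],
])

```text
t: 3.5
ee_pos: [0.5729, -0.0868, 0.1526]
orientation: [3.141, -0.0, 1.756]
ft_force: [-0.2, 0.5, 0.0]
opening: 0.0339
finger_force: 0.0
```

move_arm([
  [0.6,0.003,0,0,0],
  [0.6,0.002,0,0,0],
  [0.6,0,0,0,0],
])

```text
t: 3.8
ee_pos: [0.577, -0.0868, 0.1525]
orientation: [-3.14, -0.0, 1.756]
ft_force: [-4.1, 0.0, 0.7]
opening: 0.0344
finger_force: 1.8
```

move_arm([
  [0.6,0.002,0,0,0],
  [0.6,0.002,0,0,0],
  [0.6,0,0,0,0],
])

```text
t: 4.1
ee_pos: [0.5776, -0.0868, 0.1521]
orientation: [-3.132, -0.003, 1.756]
ft_force: [-24.3, -0.5, 13.2]
opening: 0.0347
finger_force: 11.9
```

move_arm([
  [0.6,-0.015,0,0,0],
  [0.6,0,0,0.04,0],
  [0.6,0,0,0.04,0],
  [0.3,0.03,0.014,0.03,0],
  [0,0.035,0.014,0,0],
])

```text
t: 4.6
ee_pos: [0.6337, -0.0591, 0.2685]
orientation: [3.133, 0.003, 1.755]
ft_force: [0.8, -1.4, -0.9]
opening: 0.0619
finger_force: 0.0
```

move_arm([
  [0,0.035,0.014,0,0],
  [0,0,0,0,0],
  [0,0,0,0,0],
])

```text
t: 4.9
ee_pos: [0.6665, -0.0447, 0.262]
orientation: [-3.141, -0.0, 1.756]
ft_force: [-0.3, 0.2, -0.1]
opening: 0.0857
finger_force: 0.0
```

```bash
python3 - <<'E'
from h import *
snap('top','top2');snap('side','side2')
a=cv2.imread('pics/top2.png')[195:335,280:450]; b=cv2.imread('pics/side2.png')[130:340,200:410]
cv2.imwrite('pics/c2.png',np.hstack([cv2.resize(a,(400,329)),cv2.resize(b,(329,329))]))
E
```

```text
(no output)
```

View pics/c2.png

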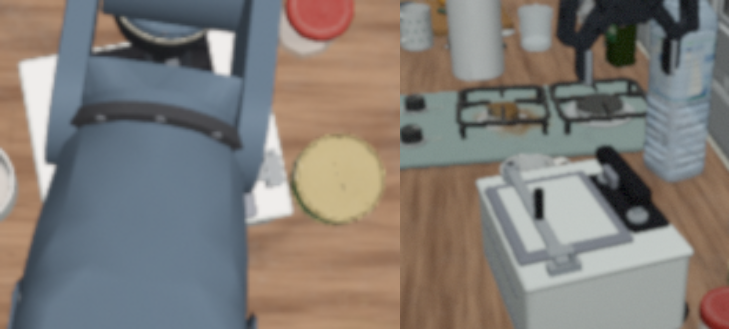

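The bar now lies across the lid in the keeper, with its end at crop (563,260). The open fingers are above the grip at (625,175). I descend onto it.

move_arm([
  [0,-0.002,0,-0.035,0],
  [0,0,0,-0.035,0],
  [0,0,0,-0.03,0],
  [0,0,0,-0.012,0],
  [0,0,0,0,0],
])

```text
t: 5.5
ee_pos: [0.6635, -0.0452, 0.1498]
orientation: [-3.139, -0.001, 1.755]
ft_force: [-0.2, 0.1, -0.5]
opening: 0.0859
finger_force: 0.0
```

move_arm([
  [0,0,0,-0.01,0],
  [0,0,0,0,0],
])

```text
t: 5.7
ee_pos: [0.6645, -0.045, 0.1409]
orientation: [3.141, 0.0, 1.756]
ft_force: [0.4, -0.1, -0.1]
opening: 0.0856
finger_force: 0.0
```

move_arm([
  [0.3,0,0,0,0],
  [0.5,0,0,0,0],
  [0.6,0,0,0,0],
  [0.7,0,0,0,0],
  [0.7,0,0,0,0],
])

```text
t: 6.2
ee_pos: [0.6636, -0.0451, 0.141]
orientation: [-3.139, -0.0, 1.756]
ft_force: [-7.6, -1.1, 4.8]
opening: 0.0257
finger_force: 8.2
```

move_arm([
  [1,0,0,0,0],
  [1,0,0,0,0],
  [1,0,0,0,0],
  [1,0,0,0,0],
  [1,0,0,0,0],
])

```text
t: 6.7
ee_pos: [0.6639, -0.045, 0.1412]
orientation: [-3.14, -0.0, 1.756]
ft_force: [-5.1, -0.9, 5.2]
opening: 0.0244
finger_force: 59.8
```

move_arm([
  [1,0,0,0.004,0],
  [1,0,0,0.006,0],
  [1,0,0,0,0],
])

```text
t: 7.0
ee_pos: [0.6639, -0.045, 0.1511]
orientation: [-3.14, -0.0, 1.756]
ft_force: [-2.8, -1.5, -2.6]
opening: 0.0241
finger_force: 60.1
```

move_arm([
  [1,0,0,0.012,0],
  [1,0,0,0.012,0],
  [1,0,0,0.012,0],
  [1,0,0,0.012,0],
  [1,0,0,0,0],
])

```text
t: 7.5
ee_pos: [0.664, -0.045, 0.2011]
orientation: [-3.141, 0.0, 1.756]
ft_force: [-5.8, -2.2, -4.0]
opening: 0.0239
finger_force: 61.0
```

move_arm([
  [1,0,0,0.012,0],
  [1,0,0,0.012,0],
  [1,0,0,0.012,0],
  [1,0,0,0.012,0],
  [1,0,0,0,0],
])

```text
t: 8.0
ee_pos: [0.6639, -0.045, 0.2487]
orientation: [-3.141, 0.0, 1.756]
ft_force: [-7.0, -2.5, -9.5]
opening: 0.0245
finger_force: 61.1
```

move_arm([
  [1,0,0,0.012,0],
  [1,0,0,0.012,0],
  [1,0,0,0.006,0],
  [1,0,0,0,0],
  [1,0,0,0,0],
])

```text
t: 8.5
ee_pos: [0.6639, -0.045, 0.2779]
orientation: [-3.141, -0.0, 1.756]
ft_force: [-5.3, -4.1, -10.6]
opening: 0.0245
finger_force: 60.8
```

move_arm([
  [1,0,0,0.002,0],
  [1,0,0,0.002,0],
  [1,0,0,0,0],
  [1,0,0,0,0],
])

```text
t: 8.9
ee_pos: [0.6639, -0.045, 0.2815]
orientation: [-3.14, -0.0, 1.756]
ft_force: [-5.1, -3.5, -11.8]
opening: 0.0243
finger_force: 61.1
```

move_arm([
  [1,0,0,0.001,0],
  [1,0,0,0.001,0],
  [1,0,0,0,0],
  [1,0,0,0,0],
])

```text
t: 9.3
ee_pos: [0.6638, -0.0449, 0.2817]
orientation: [-3.139, -0.001, 1.756]
ft_force: [-3.2, -3.7, -23.8]
opening: 0.0245
finger_force: 60.4
```

The force rose to 24 N and the lift stalled at 0.2817 m, which is the second stop. One last look before handing in.

```bash
python3 - <<'E'
from h import *
snap('side','side3')
cv2.imwrite('pics/c3.png',cv2.resize(cv2.imread('pics/side3.png')[80:420,200:500],None,fx=1.7,fy=1.7))
E
```

```text
(no output)
```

View pics/c3.png

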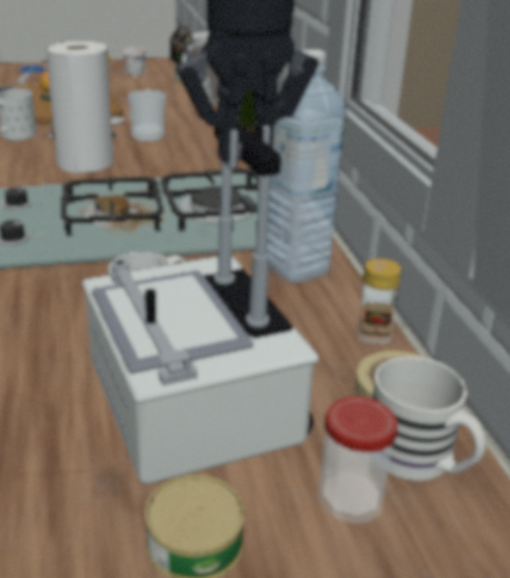

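The handle is out on both tube stages, with the grip held at (248,155). The bar is home at (177,365), and the tin and jar are where they stood.

```bash
python3 -c "
from plant import *
print(close_job())"
```

```text
the job is handed in; nothing more can be done
None
```

The job is handed in, with no verdict returned: the bar is home in its keeper, and the handle is held at its second stop with about 60 N of grip, its button judged squeezed because the handle ran free; the tin and jar stand untouched, and I saw no sign that the mug moved, though it was mostly hidden in the last picture.

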